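# Load the yoghurt maker and start it

### The arm

A 6-joint arm with a two-finger parallel gripper is mounted at the origin on the work surface. World frame = base frame: x ahead of the robot, y to its left, z up, the work surface at z = 0. Lengths are in m, angles in rad, forces in N, time in s.
With the tool pointing down it reaches from about 0.275 to 0.825 m from the base axis. Payload 4.9 kg.
Tool frame: the origin (TCP) lies midway between the tips of the shut fingers; the grasp point (between the pads) lies 19 mm behind it (grip_point_offset is the distance from the TCP to the grasp point, in m); z points along the fingers, y is the line along which they close (so a half turn about z gives the same grasp; the last joint's range is limited). The gripper opens to 85 mm and grips with 20 to 120 N. Pads are 22 mm wide; open, the fingers measure 114 mm over their backs; the gripper's body (76 mm by 85 mm) begins 54 mm behind the grasp point. The pads swing forward as they close: fully open they stand 13 mm farther back than shut.
Start: joints at [-1.399, 0.326, -0.193, 1.052, 0, 1.437], TCP at [0.166, -0.524, 0.231] pointing down, gripper open.
Joint ranges: [-2.65, 2.65], [-0.97, 1.79], [-1.3, 1.35], [-1.93, 2.1], [-1.47, 1.37], [-3.14, 3.14]. Speed limits (rad/s): [2.57, 2.57, 3.14, 3.14, 3.14, 3.14].

### API

Orientations are given as a rotation vector (axis times angle).
In Python, from cell import * gives the robot as it stands. Calls block until the motion is done:
- movep(position, orientation): joint-space move of the TCP to a pose.
- move_l(position, velocity=0.15, rot=None, until_force=None): straight line of the TCP; rot=None keeps the orientation; velocity is the mean speed in m/s. With until_force (N) it stops when the force on the tool has changed by that much, and returns True; else False.
- set_joints(angles): joint-space move.
- let_go() and grab(newtons=None): open the fingers fully, or close them until they stop; newtons is the grip in N (None keeps the last).
- sleep(seconds).
- ik(position, orientation): joint angles nearest the present ones, or None.
- get_state(): the state.
- grab_frame(name): name is "scene" or "side" or "wrist"; returns a dict with "img" (384x512x3 uint8, red, green, blue), "fx", "fy", "cx", "cy" (pixels), "cam_to_world" (4x4, takes a point from camera to world coordinates); the wrist camera has in their place "T_tool_cam" (4x4, takes a point from camera to tool coordinates, whose origin is the TCP and whose axes are the flange's). Camera axes: x right, y down, z forward; pixel columns grow to the right and rows downward; lengths in m; the calibration is good to about 2 mm. The wrist camera is an equidistant fisheye: a pixel r from the principal point sees the ray r / f radians off the axis. A picture is of the moment at which its call begins: read the wrist's pose just before it. There is no depth.
A pose or a line that the arm cannot do raises MotionError and nothing moves.
- sign_off(): hands the job in; it is judged then, once.
Trained networks look in the newest picture that a camera, given by its name, has taken for a name from the list of things; names that differ only in an ending like _2 or _b are one class to them, and where a whole thing is asked for, a point or a joint stands for the part that bears it (a point fixed in the world has none). Each returns a list of dicts, best first, with "score" (0 to 1); they miss things now and then, are a little off and sometimes report something else, mostly with a low value. They report only what shows in the picture. A call takes as long as a camera call. They do not tell look-alikes from the thing itself.
- spot_in(camera, name): "centre" ([column, row] in pixels, amid what is visible of it).
- silhouettes(camera, name): "mask" (384x512 bool, what is visible of it) and "centre" ([column, row] in pixels, amid what is visible of it).
- tip_of(camera, name): "centre" ([column, row] in pixels: a listed point, or the origin of a listed thing).
The state is a dict: "clock": time; "q": joint angles; "joint_velocities": joint speeds; "tau": joint torques, N m; "position": TCP position; "eef_rot": TCP orientation; "contact_force": force on the tool from outside, world axes, zero at the start; "wrist_torque": the same for the moment, N m; "finger_gap": opening from 0.0 (shut) to 1.0 (fully open); "grasp_force": force on a finger pad.
Only numpy, scipy, OpenCV 4.12 (cv2) and the standard library are available. Lean on these libraries where they do the work, as an engineer would, in place of code of your own. Each camera call takes 0.05 s, during which the arm holds its last target. There are 200 camera calls.

### The job

Raise the yoghurt maker's clear hinged cover back onto its stop, take every filled jar out of the wooden tray and stand them all upright on the floor of the warming well, then lower the cover gently until it is fully closed (never let it drop or slam, up or down), and only then press the start button fully down and let it go. If a jar gets knocked along the way, put it right; leave the egg timer, scoop and pot where they are.

Things in the scene. Friction and masses are not known exactly. Their poses are not given: they have to be found in the camera images.
- maker: Yoghurt maker, white plastic case, fixed; origin: centre of the case's underside. Case 170 mm (its x) by 350 mm (its y), 82 mm high, open on top, walls 10 mm; well inside 150 x 330 mm, 70 mm deep. A console 60 mm wide and 60 mm high, joined to its -y end (y -175 to -235 mm), carries the start button. The cover's hinge is along the +x rim. Yaw varies.
- well (a point): centre of the well's flat steel floor, 12 mm above the shelf; same axes as the maker. Four pale discs at y = -120, -40, +40, +120 mm (x = 0) suggest where jars can stand, but any place on the floor will do.
- cover (a joint): angle of the clear cover (170 x 350 x 6 mm, 0.28 kg), rad: 0 = closed flat on the case, 1.70 = open against its stop, a little past vertical. It stays where left above about 1.0 rad; below that it falls shut if let go, and a fall of more than a few mm at the front edge is a slam. Turning slower than 1.6 rad/s is gentle.
- cover_hinge (a point): middle of the hinge line (which runs along the maker's y): at x = +85 mm, z = 82 mm in the maker's frame; does not move.
- cover_bar (a point): middle of the cover's handle: round black bar, 12 mm thick, 110 mm long, parallel to the hinge, on two posts at its ends, 44 mm free gap under it. At cover angle a it is, from cover_hinge in the maker's axes, at x = -155 cos a + 56 sin a, z = 155 sin a + 56 cos a (mm). It can be pinched from above and turns between the fingers as the cover swings.
- start (a joint): travel of the start button, m: 0 = up, 0.006 = fully down (about 5 N, springs back). It counts as pressed beyond 0.004.
- start_top (a point): centre of the top face of the round start button (28 mm across), pressed straight down; on the console of the maker.
- tray: Wooden tray, 195 x 195 x 26 mm, fixed, with four square compartments (2 by 2) separated by 6 mm walls as high as the rim; floor 6 mm thick. Origin at the centre of its underside. Compartment centres at (+-47, +-47) mm.
- jar1: Filled, closed glass jar, upright cylinder 60 mm high: body 62 mm across, and a steel lid 65 mm across forming its top 14 mm; about 0.2 kg. Origin at the centre of its underside, z up along its axis. Starts in a compartment of the tray; three or four of the four jars are present.
- jar2: Filled, closed glass jar, upright cylinder 60 mm high: body 62 mm across, and a steel lid 65 mm across forming its top 14 mm; about 0.2 kg. Origin at the centre of its underside, z up along its axis. Starts in a compartment of the tray; three or four of the four jars are present.
- jar3: Filled, closed glass jar, upright cylinder 60 mm high: body 62 mm across, and a steel lid 65 mm across forming its top 14 mm; about 0.2 kg. Origin at the centre of its underside, z up along its axis. Starts in a compartment of the tray; three or four of the four jars are present.
- jar4: Filled, closed glass jar, upright cylinder 60 mm high: body 62 mm across, and a steel lid 65 mm across forming its top 14 mm; about 0.2 kg. Origin at the centre of its underside, z up along its axis. Starts in a compartment of the tray; three or four of the four jars are present.
- timer: black egg timer, 68 mm across, 69 mm high; a bystander. Origin at the centre of its underside.
- scoop: copper scoop, about 185 mm long, lying on the shelf; a bystander. Origin where the handle joins the blade.
- pot: white lidded stoneware pot, 136 mm across, 139 mm high; a bystander. Origin at the centre of its underside.
Mind the look-alikes: they are no part of the job. What is shaped like the jar3 but blue or turquoise is not meant.

How it is judged:
By the outcome, as a careful person would: the job done as asked, in the order asked, and still so for the second after the job is handed in, with the robot touching nothing.
Of jar1, jar2, jar3, jar4 only 3 to 4 are there at a start; the rules pass over those that are not, and their reading is None.
At some moment in a run one of jar1, jar2, jar3, jar4 may be knocked a few centimetres aside while the robot is not near it.
It also fails if it takes over 192 s, if anything falls off the work surface, if the arm or the gripper's body presses on something with over 40 N, if the wrist force passes 120 N, or if a joint passes its speed limit or range.

## Working session

There is one attempt and no reset: what is moved stays moved. The work goes in short steps, each a Python script; the robot and the scene stay as the last script left them, time stands still between calls to the robot, and variables do not carry over. Pictures are saved under pics/ and viewed, at most 16 in all, crops included, and the job is handed in when it is done.

```bash
ls; mkdir -p pics; cat > look.py <<'E'
from cell import *
import numpy as np, cv2
def snap(cam, fn=None):
    s=get_state(); f=grab_frame(cam)
    if fn: cv2.imwrite('pics/'+fn, cv2.cvtColor(f['img'],cv2.COLOR_RGB2BGR))
    return s,f
E
python3 - <<'E'
from look import *
_,a=snap('scene'); 
names=['maker','cover','tray','jar1','timer','scoop','pot']
pts=['well','cover_hinge','cover_bar','start_top','tray','jar1','maker']
ims=[]
for cam in ('scene','side'):
    s,f=snap(cam); ims.append(f['img'])
    print(cam,f['fx'],f['fy'],f['cx'],f['cy']);print(np.round(f['cam_to_world'],3))
    for n in pts: print(n,[(np.round(d['centre'],1).tolist(),round(d['score'],2)) for d in tip_of(cam,n)])
print(s)
for i,im in enumerate(ims): cv2.imwrite(f'pics/a{i}.png',cv2.cvtColor(cv2.resize(im,(800,600)),cv2.COLOR_RGB2BGR))
E
```

```text
pics
scene 466.27983830701424 466.27983830701424 253.11977035839564 199.10959521076646
[[-0.618  0.656 -0.434  1.232]
 [ 0.786  0.522 -0.331  0.613]
 [ 0.009 -0.546 -0.838  1.388]
 [ 0.     0.     0.     1.   ]]
well []
cover_hinge [([200.8, 170.8], 0.65)]
cover_bar [([222.2, 129.5], 0.85)]
start_top [([169.5, 134.4], 0.42)]
tray [([327.2, 224.1], 0.95)]
jar1 [([343.8, 224.4], 0.95), ([323.7, 239.3], 0.92), ([375.8, 250.6], 0.87), ([388.3, 226.8], 0.71), ([369.3, 279.2], 0.63), ([329.2, 203.7], 0.62), ([172.1, 134.2], 0.39)]
maker [([215.9, 166.3], 0.82), ([170.7, 136.5], 0.19)]
side 386.8010640203536 386.8010640203536 259.91237303797925 198.4087335795292
[[-0.834 -0.369  0.41   0.066]
 [-0.551  0.541 -0.635  0.851]
 [ 0.013 -0.756 -0.655  0.869]
 [ 0.     0.     0.     1.   ]]
well []
cover_hinge [([287.7, 164.4], 0.75)]
cover_bar [([333.1, 160.8], 0.7), ([248.6, 285.6], 0.3)]
start_top [([330.0, 140.3], 0.55)]
tray [([250.2, 284.4], 0.96)]
jar1 [([272.3, 285.7], 0.95), ([246.0, 304.2], 0.93), ([207.9, 340.3], 0.9), ([168.9, 324.4], 0.74), ([226.2, 282.7], 0.63), ([300.3, 250.7], 0.58), ([241.3, 359.6], 0.56)]
maker [([305.3, 193.2], 0.6)]
{'clock': 0.45, 'q': array([-1.39923113e+00,  3.26306063e-01, -1.92694358e-01,  1.05197273e+00,
       -9.43905419e-06,  1.43660743e+00]), 'joint_velocities': array([-0.00051662, -0.00239554,  0.00065644,  0.00031785,  0.00017146,
        0.00141784]), 'tau': array([-8.24115868e-04, -4.42903876e+01,  2.62472051e+01,  3.91766400e-03,
       -1.10921576e-04, -8.77292393e-06]), 'position': array([ 0.1655653 , -0.52445497,  0.23118714]), 'eef_rot': array([-3.10477784e+00, -4.78381913e-01,  2.00135708e-05]), 'contact_force': array([ 0.11681156,  0.46873811, -0.02570863]), 'wrist_torque': array([ 0.00081261, -0.02944282, -0.02840012]), 'grasp_force': 0.0, 'finger_gap': 0.9956316129503532}
```

View pics/a0.png

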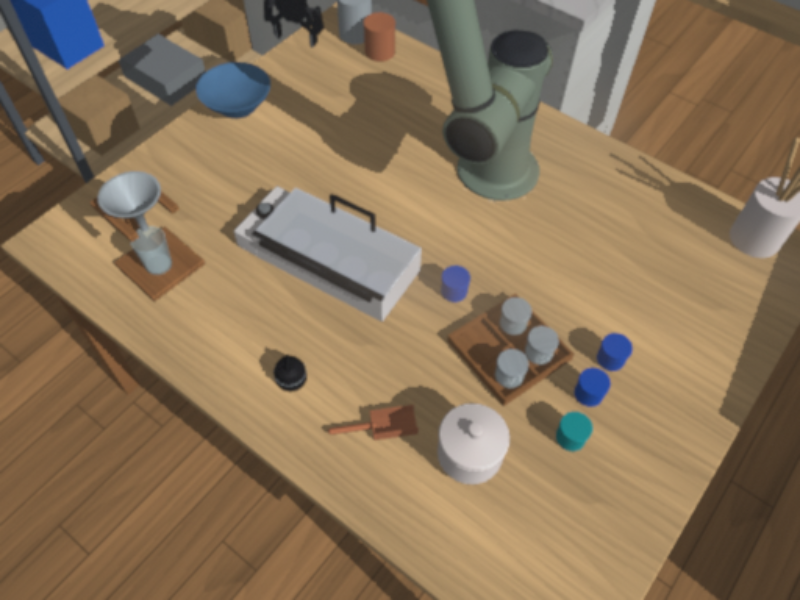

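View pics/a1.png

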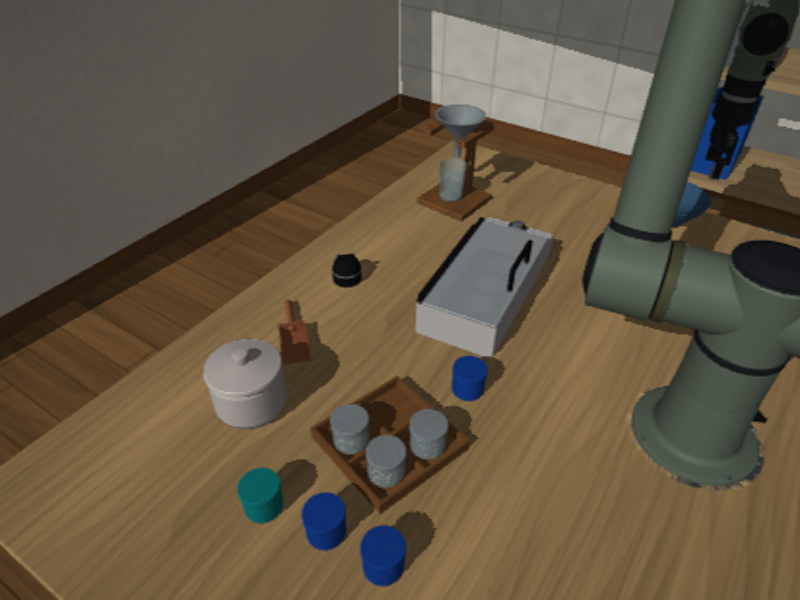

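```bash
cat >> look.py <<'E'
from scipy.spatial.transform import Rotation as R
def ray(cam,s,f,px):
    px=np.asarray(px,float); x=(px[0]-f['cx'])/f['fx']; y=(px[1]-f['cy'])/f['fy']
    if cam=='wrist':
        r=np.hypot(x,y); d=np.array([x/r*np.sin(r),y/r*np.sin(r),np.cos(r)]) if r>1e-9 else np.array([0,0,1.])
        T=np.eye(4);T[:3,:3]=R.from_rotvec(s['eef_rot']).as_matrix();T[:3,3]=s['position'];T=T@f['T_tool_cam']
    else: d=np.array([x,y,1.]); T=f['cam_to_world']
    d=T[:3,:3]@d; return T[:3,3],d/np.linalg.norm(d)
def tri(rays):
    A=sum(np.eye(3)-np.outer(d,d) for o,d in rays); b=sum((np.eye(3)-np.outer(d,d))@o for o,d in rays)
    p=np.linalg.solve(A,b); return p,max(np.linalg.norm((np.eye(3)-np.outer(d,d))@(p-o)) for o,d in rays)
def atz(r,z): o,d=r; return o+d*(z-o[2])/d[2]
E
python3 - <<'E'
from look import *
C={c:snap(c) for c in('scene','side')}
P={'hinge':((200.8,170.8),(287.7,164.4)),'bar':((222.2,129.5),(333.1,160.8)),'start':((169.5,134.4),(330,140.3)),'tray':((327.2,224.1),(250.2,284.4)),'maker':((215.9,166.3),(305.3,193.2)),
'jA':((343.8,224.4),(246,304.2)),'jB':((323.7,239.3),(226.2,282.7)),'jC':((329.2,203.7),(272.3,285.7))}
for k,(a,b) in P.items():
    p,e=tri([ray('scene',*C['scene'],a),ray('side',*C['side'],b)]); print(k,p.round(4),'err',round(e,4))
for c in C:
    for d in tip_of(c,'jar1'):
        print(c,atz(ray(c,*C[c],d['centre']),.006).round(3))
f=snap('wrist')[1]; print(f['T_tool_cam'].round(3),f['fx'],f['cx'],f['cy'])
for x,y,t in ((.45,0,0),(.6,-.1,.3),(.65,-.1,.6)):
    print(get_state()['q'], ik([x,y,.25],(R.from_euler('y',0)*R.from_euler('x',np.pi)).as_rotvec()), ik([x,y,.25],(R.from_euler('y',t)*R.from_euler('x',np.pi)).as_rotvec()))
E
```

```text
hinge [ 0.5773 -0.1172  0.0826] err 0.0006
bar [ 0.4261 -0.144   0.1434] err 0.0012
start [ 0.5213 -0.322   0.0874] err 0.007
tray [4.341e-01 3.248e-01 2.000e-04] err 0.0025
maker [ 0.493  -0.1222 -0.0009] err 0.012
jA [0.4051 0.377  0.0033] err 0.0042
jB [ 0.4921  0.3513 -0.0019] err 0.0014
jC [0.3745 0.2959 0.0159] err 0.0056
scene [0.528 0.539 0.006]
scene [0.396 0.141 0.006]
scene [0.496 0.355 0.006]
scene [0.327 0.508 0.006]
scene [0.436 0.512 0.006]
side [0.379 0.295 0.006]
side [0.49  0.352 0.006]
side [0.321 0.508 0.006]
side [0.427 0.508 0.006]
side [0.407 0.377 0.006]
side [0.384 0.136 0.006]
side [0.524 0.541 0.006]
[[ 0.001 -0.96  -0.279  0.07 ]
 [ 1.     0.001  0.001  0.   ]
 [-0.001 -0.279  0.96  -0.143]
 [ 0.     0.     0.     1.   ]] 297.3186396354542 249.74858969004606 187.23050407428883
[-1.39919870e+00  3.26179138e-01 -1.92616060e-01  1.05197568e+00
 -2.11990582e-05  1.43661654e+00] [-0.16429367  0.12705666 -0.40291958  1.04082008  0.          2.97729898] [-0.16429367  0.12705666 -0.40291958  1.04082008  0.          2.97729898]
[-1.39919870e+00  3.26179138e-01 -1.92616060e-01  1.05197568e+00
 -2.11990582e-05  1.43661654e+00] [-0.28644354  0.42514432  0.00306373  1.14871574  0.          2.85514912] [-0.24978615  0.68591419  0.39462365  1.57072044 -0.07311677  2.9025334 ]
[-1.39919870e+00  3.26179138e-01 -1.92616060e-01  1.05197568e+00
 -2.11990582e-05  1.43661654e+00] [-0.26479836  0.52269749  0.15860525  1.20670409  0.          2.87679429] None
```

```bash
cat >> look.py <<'E'
def down(psi): return (R.from_euler('z',psi)*R.from_euler('x',np.pi)).as_rotvec()
E
python3 - <<'E'
from look import *
import pickle
out={}
def view(p,psi,names,fn):
    movep(p,down(psi)); sleep(.3)
    s,f=snap('wrist',fn); 
    for n in names:
        for d in tip_of('wrist',n):
            if d['score']>.25: out.setdefault(n,[]).append((ray('wrist',s,f,d['centre']),d['score'],np.round(d['centre'])))
N=['cover_hinge','cover_bar','start_top','maker','well']
view([.46,-.24,.40],1.74,N,'w1.png'); view([.46,-.10,.40],1.74,N,'w2.png')
N=['tray','jar1']
view([.43,.22,.38],1.74,N,'w3.png'); view([.43,.34,.38],1.74,N,'w4.png')
Z={'cover_hinge':.082,'cover_bar':.138,'start_top':.07,'maker':0,'well':.012,'tray':0,'jar1':.006}
for n in out:
    for r,sc,c in out[n]: print(n,atz(r,Z[n]).round(4),round(sc,2),c)
    if n!='jar1' and len(out[n])==2: print('  tri',tri([r for r,_,_ in out[n]]))
pickle.dump(out,open('out.pkl','wb')); print(get_state()['clock'])
a=[cv2.imread(f'pics/w{i}.png') for i in(1,2,3,4)]
m=np.vstack([np.hstack(a[:2]),np.hstack(a[2:])]); cv2.imwrite('pics/m1.png',cv2.resize(m,(800,600),interpolation=cv2.INTER_AREA))
E
```

```text
cover_hinge [ 0.57   -0.1188  0.082 ] 0.83 [333.  86.]
cover_hinge [ 0.5759 -0.1184  0.082 ] 0.57 [319. 171.]
  tri (array([ 0.57312855, -0.11847547,  0.08118049]), np.float64(0.0028461481597478384))
cover_bar [ 0.4239 -0.1365  0.138 ] 0.85 [237.  75.]
cover_bar [ 0.4257 -0.1359  0.138 ] 0.77 [222. 174.]
  tri (array([ 0.4246919 , -0.13634193,  0.13625458]), np.float64(0.0008705791086435108))
start_top [ 0.5177 -0.3335  0.07  ] 0.72 [275. 207.]
start_top [ 0.5137 -0.3397  0.07  ] 0.44 [257. 278.]
  tri (array([ 0.51257135, -0.32588931,  0.09163456]), np.float64(0.0018730702967193556))
maker [ 0.4864 -0.1329  0.    ] 0.71 [275.  86.]
maker [ 0.4907 -0.131   0.    ] 0.75 [264. 160.]
  tri (array([ 0.48906194, -0.13233677, -0.00693967]), np.float64(0.002201713747691252))
tray [0.443  0.3161 0.    ] 0.85 [267.  90.]
tray [0.4414 0.3207 0.    ] 0.86 [255. 154.]
  tri (array([ 0.44315867,  0.31722339, -0.02091671]), np.float64(0.0008470186678548456))
jar1 [0.4052 0.3768 0.006 ] 0.94 [251.  52.]
jar1 [0.3715 0.2908 0.006 ] 0.86 [224.  98.]
jar1 [0.4892 0.3558 0.006 ] 0.83 [298.  73.]
jar1 [0.3871 0.136  0.006 ] 0.8 [219. 184.]
jar1 [0.3771 0.2977 0.006 ] 0.94 [217. 161.]
jar1 [0.4917 0.3613 0.006 ] 0.88 [287. 137.]
jar1 [0.3162 0.5064 0.006 ] 0.85 [201.  40.]
jar1 [0.4083 0.3784 0.006 ] 0.64 [242. 119.]
jar1 [0.5335 0.5329 0.006 ] 0.63 [327.  48.]
jar1 [0.3882 0.1381 0.006 ] 0.61 [212. 242.]
jar1 [0.4163 0.5069 0.006 ] 0.56 [259.  48.]
7.2167
```

View pics/m1.png

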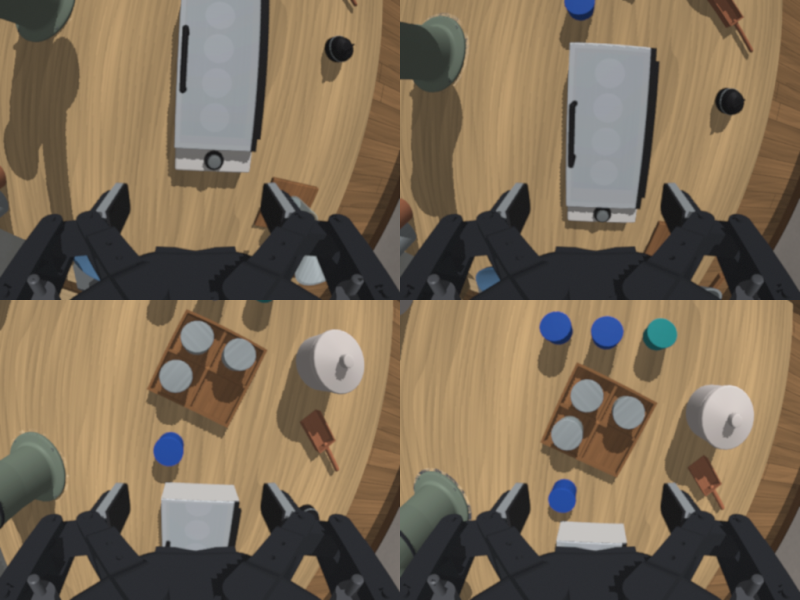

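```bash
cat > fit.py <<'E'
from look import *
import pickle
from scipy.optimize import least_squares
out=pickle.load(open('out.pkl','rb'))
C={c:snap(c) for c in('scene','side')}
P={'cover_hinge':((200.8,170.8),(287.7,164.4)),'cover_bar':((222.2,129.5),(333.1,160.8)),'start_top':((169.5,134.4),(330,140.3)),'maker':((215.9,166.3),(305.3,193.2)),'tray':((327.2,224.1),(250.2,284.4))}
obs=[]
for k,(a,b) in P.items():
    rs=[ray('scene',*C['scene'],a),ray('side',*C['side'],b)]+[o[0] for o in out[k]]
    print(k,np.round(tri(rs)[0],4)); obs+=[(k,r) for r in rs if k!='tray']
def model(v):
    c,s=np.cos(v[2]),np.sin(v[2])
    L={'cover_hinge':(.085,0,.082),'cover_bar':(-.07,0,.138),'start_top':(v[4],-.205,v[3]),'maker':(0,0,0)}
    return {k:np.array([v[0]+c*p[0]-s*p[1],v[1]+s*p[0]+c*p[1],p[2]]) for k,p in L.items()}
def res(v):
    m=model(v); return np.concatenate([(np.eye(3)-np.outer(d,d))@(m[k]-o) for k,(o,d) in obs])
q=least_squares(res,[.49,-.13,.15,.075,0],loss='soft_l1',f_scale=.003).x
print(q.round(4)); 
for (k,_),e in zip(obs,np.linalg.norm(res(q).reshape(-1,3),axis=1)): print(k,round(e*1000,1),end=' ')
json=__import__('json'); json.dump(list(q),open('maker.json','w'))
E
python3 fit.py
cat > helpers.py <<'E'
from look import *
import json
MX,MY,YAW=json.load(open('maker.json'))[:3]
def m2w(x,y,z): c,s=np.cos(YAW),np.sin(YAW); return np.array([MX+c*x-s*y,MY+s*x+c*y,z])
def rot(t,psi=None):   # tool y along maker x, tilted by t about maker y
    return R.from_euler('z',YAW)*R.from_euler('y',t)*R.from_euler('z',np.pi/2)*R.from_euler('x',np.pi)
def barpose(a,t,off=0.019):   # TCP pose with the bar at grasp point
    b=m2w(.085-.155*np.cos(a)+.056*np.sin(a),0,.082+.155*np.sin(a)+.056*np.cos(a))
    r=rot(t); return b+r.as_matrix()[:,2]*off, r.as_rotvec()
E
python3 - <<'E'
from helpers import *
for tm in (.3,.45,.6,.75):
    print(tm,[ (lambda q: None if q is None else q.round(2).tolist())(ik(*barpose(a,tm*a/1.7))) for a in (0,.9,1.7)], ik(*barpose(1.7,tm,-.08)) is not None)
E
```

```text
cover_hinge [ 0.5752 -0.1184  0.0806]
cover_bar [ 0.4258 -0.1379  0.1468]
start_top [ 0.5171 -0.3278  0.0836]
maker [ 0.4907 -0.1298 -0.0075]
tray [ 0.4386  0.3209 -0.0018]
[ 0.4921 -0.1298  0.1409  0.0786 -0.0033]
cover_hinge 0.5 cover_hinge 1.7 cover_hinge 6.1 cover_hinge 0.6 cover_bar 7.7 cover_bar 6.9 cover_bar 3.3 cover_bar 4.6 start_top 10.3 start_top 8.8 start_top 2.8 start_top 5.2 maker 6.7 maker 18.3 maker 6.5 maker 1.8 0.3 [[-0.49, 0.25, -0.62, 0.7, 0.0, 0.94], [-0.33, 0.43, -0.09, 1.2, -0.07, 1.1], [-0.23, 0.8, 0.51, 1.56, -0.11, 1.22]] True
0.45 [[-0.49, 0.25, -0.62, 0.7, 0.0, 0.94], [-0.32, 0.48, -0.01, 1.29, -0.1, 1.13], [-0.21, 0.96, 0.77, 1.81, -0.15, 1.25]] False
0.6 [[-0.49, 0.25, -0.62, 0.7, 0.0, 0.94], [-0.3, 0.54, 0.07, 1.38, -0.13, 1.15], None] False
0.75 [[-0.49, 0.25, -0.62, 0.7, 0.0, 0.94], [-0.29, 0.61, 0.15, 1.48, -0.16, 1.17], None] False
```

```bash
python3 - <<'E'
from helpers import *
f=grab_frame('wrist')
for fn,p,c in (('w1.png',[.46,-.24,.40],(237,75)),('w2.png',[.46,-.10,.40],(222,174))):
    s={'position':np.array(p),'eef_rot':down(1.74)}
    im=cv2.imread('pics/'+fn).max(axis=2); roi=np.zeros_like(im); roi[max(0,c[1]-60):c[1]+60,c[0]-22:c[0]+22]=1
    n,l,st,ce=cv2.connectedComponentsWithStats(((im<55)&(roi>0)).astype(np.uint8))
    k=1+np.argmax(st[1:,4]); ys,xs=np.where(l==k); 
    pts=np.array([atz(ray('wrist',s,f,(x,y)),.138)[:2] for x,y in zip(xs,ys)])
    u=np.linalg.svd(pts-pts.mean(0))[2][0]; u*=np.sign(u[1]); pr=(pts-pts.mean(0))@u
    print(fn,st[k],pts.mean(0).round(4),'mid',(pts.mean(0)+u*(pr.max()+pr.min())/2).round(4),'yaw',np.arctan2(-u[0],u[1]).round(3),'len',np.ptp(pr).round(4))
m=np.hstack([cv2.imread('pics/w1.png')[0:160,150:350],cv2.imread('pics/w2.png')[100:260,130:330]])
E
```

```text
w1.png [231  33  11  85 540] [ 0.4211 -0.1355] mid [ 0.4211 -0.1356] yaw 0.119 len 0.1165
w2.png [216 130  10  84 501] [ 0.4212 -0.1333] mid [ 0.4212 -0.1336] yaw 0.121 len 0.121
```

```bash
python3 - <<'E'
import json; json.dump([.4915,-.128,.123],open('maker.json','w'))
from helpers import *
p,r=barpose(0,0); movep(p+[0,0,.09],r)
print(move_l(p,velocity=.08,until_force=8), get_state()['position']-p)
s=get_state(); print(s['contact_force'])
grab(30); s=get_state(); print(s['finger_gap'],s['grasp_force'],s['contact_force'],s['clock'])
snap('wrist','g1.png')
E
```

```text
False [ 0.00037058 -0.00018477  0.00040823]
[ 0.49132671 -0.44990126 -0.72889904]
0.12088313343638818 29.178115725517273 [0.30608849 0.08066057 1.24141277] 11.15
```

View pics/g1.png

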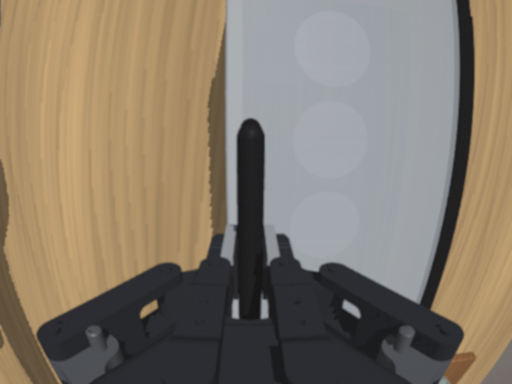

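```bash
cat >> helpers.py <<'E'
def arc(a0,a1,t0,t1,v=.08,n=None):
    n=n or max(2,int(np.ceil(abs(a1-a0)/.15)))
    for k in np.linspace(0,1,n+1)[1:]:
        p,r=barpose(a0+k*(a1-a0),t0+k*(t1-t0)); move_l(p,velocity=v,rot=r)
        f=get_state()['contact_force']; print(round(a0+k*(a1-a0),2),f.round(1),end=' ')
        if np.linalg.norm(f)>25: print('STOP'); raise SystemExit
    print(get_state()['clock'],get_state()['finger_gap'])
E
python3 - <<'E'
from helpers import *
arc(0,1.2,0,.35)
f=snap('side')[1]; snap('scene','o1.png'); cv2.imwrite('pics/o1s.png',cv2.cvtColor(f['img'],cv2.COLOR_RGB2BGR))
a=[cv2.imread('pics/o1.png')[60:300,100:400],cv2.imread('pics/o1s.png')[40:280,180:480]]
cv2.imwrite('pics/m2.png',cv2.resize(np.hstack(a),(800,320)))
E
```

```text
0.15 [-0.5 -0.6 -2.3] 0.3 [-3.9 -2.1  1.5] 0.45 [-6.5 -3.1  4.3] 0.6 [-7.7 -2.1  9.9] 0.75 [-8.3 -1.9 14.5] 0.9 [-7.5 -1.8 17.5] 1.05 [-3.8 -1.3 14.2] 1.2 [ 0.1 -1.8 10.4] 14.8083 0.12631069824524885
```

View pics/m2.png

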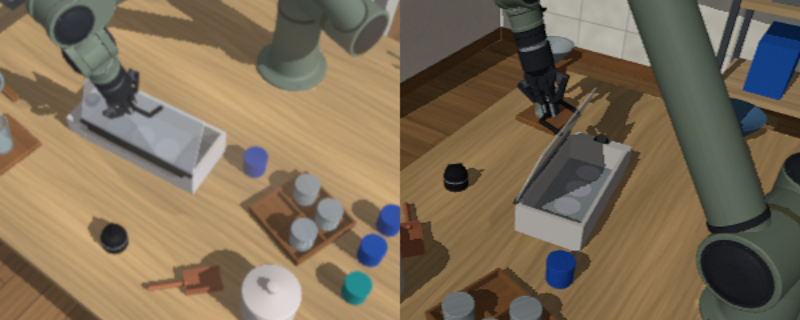

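```bash
python3 - <<'E'
from helpers import *
let_go(); p,r=barpose(1.2,.35,-.065); move_l(p,velocity=.12)
r0=rot(0).as_rotvec(); h=.085
z=.207
p1=m2w(h-.11,0,.31); movep(p1,r0); grab(20); p2=p1.copy(); p2[2]=z
move_l(p2,velocity=.15); 
for x in (-.055,-.035,-.02,-.005,.005,.012,.02):
    hit=move_l(m2w(h+x,0,z),velocity=.05,until_force=12); s=get_state(); print(x,hit,s['contact_force'].round(1),s['clock'])
    if hit: break
f=snap('side')[1]; snap('scene','o1.png'); cv2.imwrite('pics/o1s.png',cv2.cvtColor(f['img'],cv2.COLOR_RGB2BGR))
a=[cv2.imread('pics/o1.png')[60:300,100:400],cv2.imread('pics/o1s.png')[40:280,180:480]]
cv2.imwrite('pics/m3.png',cv2.resize(np.hstack(a),(800,320)))
E
```

```text
-0.055 True [-1.1  0.7  5.5] 19.7417
```

View pics/m3.png

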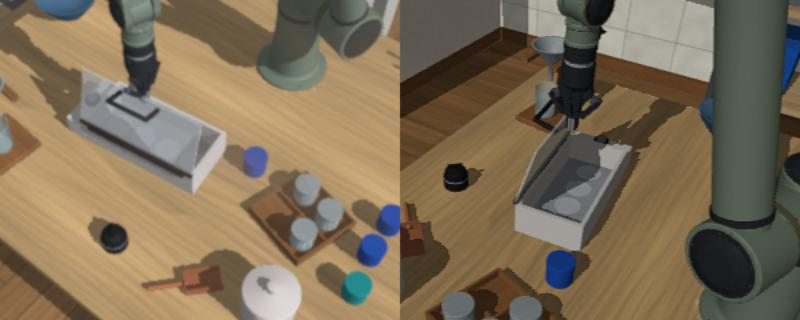

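```bash
python3 - <<'E'
from helpers import *
h=.085;z=.207
hx=lambda: (R.from_euler('z',-YAW).apply(get_state()['position']-[MX,MY,0])[0]-h).round(4)
print(hx(),get_state()['contact_force'])
for x in (-.07,-.055,-.035,-.02,-.005,.005,.012):
    hit=move_l(m2w(h+x,0,z),velocity=.04,until_force=15); s=get_state(); print(x,hit,hx(),s['contact_force'].round(1),s['clock'])
    if hit and x>-.03: break
f=snap('side')[1]; snap('scene','o1.png'); cv2.imwrite('pics/o1s.png',cv2.cvtColor(f['img'],cv2.COLOR_RGB2BGR))
a=[cv2.imread('pics/o1.png')[60:300,100:400],cv2.imread('pics/o1s.png')[40:280,180:480]]
cv2.imwrite('pics/m3.png',cv2.resize(np.hstack(a),(800,320)))
E
```

```text
-0.0606 [-0.28964555  0.17819929  6.12725719]
-0.07 False -0.0703 [ 0.2 -0.6 -0.2] 20.1917
-0.055 True -0.0565 [-1.5  0.9  6.4] 20.55
-0.035 True -0.0486 [-0.2  0.4  5.7] 20.8917
-0.02 True -0.0384 [-0.   0.4  5.7] 21.3
```

View pics/m3.png

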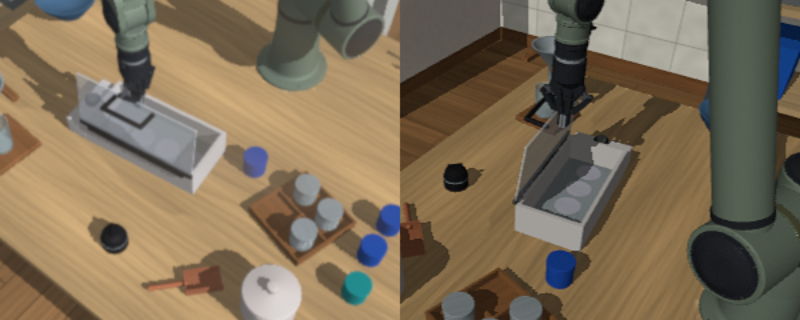

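```bash
python3 - <<'E'
from helpers import *
h=.085;z=.207
hx=lambda: (R.from_euler('z',-YAW).apply(get_state()['position']-[MX,MY,0])[0]-h).round(4)
for x in (-.028,-.018,-.01,-.003,.002,.006,.010,.014,.018,.022):
    hit=move_l(m2w(h+x,0,z),velocity=.03,until_force=28); s=get_state(); print(x,hit,hx(),s['contact_force'].round(1),s['clock'])
    if hit or (x>-.005 and np.linalg.norm(s['contact_force'][:2])>12): break
f=snap('side')[1]; snap('scene','o1.png'); cv2.imwrite('pics/o1s.png',cv2.cvtColor(f['img'],cv2.COLOR_RGB2BGR))
a=[cv2.imread('pics/o1.png')[60:300,100:400],cv2.imread('pics/o1s.png')[40:280,180:480]]
cv2.imwrite('pics/m4.png',cv2.resize(np.hstack(a),(800,320)))
E
```

```text
-0.028 False -0.0229 [-0.3  4.2 23. ] 21.9917
-0.018 False -0.0125 [ 1.   4.5 22.9] 22.475
-0.01 False -0.0045 [ 1.5  2.8 20.3] 22.8917
-0.003 False 0.0016 [ 1.4  2.  14.5] 23.275
0.002 False 0.0049 [-2.6  0.4 14.4] 23.5917
0.006 False 0.005 [-14.4  -0.5  22.8] 23.875
```

View pics/m4.png

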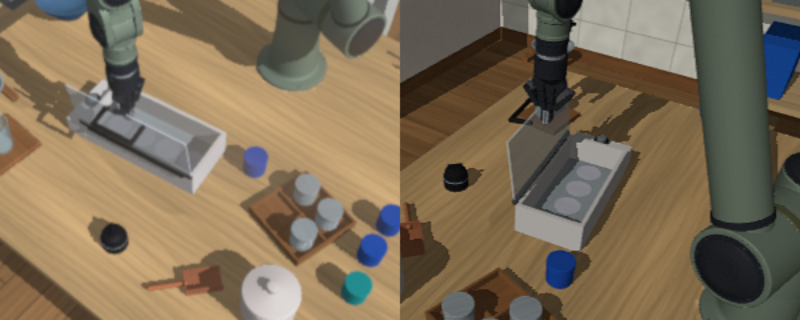

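```bash
cat >> helpers.py <<'E'
def jars(views,psi=1.9,z=.06,fn=None):
    """lid-top centres seen by wrist from several places -> list of rays per view"""
    V=[]
    for i,p in enumerate(views):
        movep(p,down(psi)); sleep(.25); s,f=snap('wrist',fn and fn%i)
        L=[]
        for d in silhouettes('wrist','jar1'):
            col=f['img'][d['mask']].mean(0); 
            if d['score']<.3: continue
            L.append((ray('wrist',s,f,d['centre']),col.round(),d['score']))
        T=[ray('wrist',s,f,d['centre']) for d in tip_of('wrist','jar1') if d['score']>.3]
        V.append((L,T))
    return V
E
python3 - <<'E'
from helpers import *
p=get_state()['position']; x=R.from_euler('z',YAW).apply([1,0,0])
move_l(p-.06*x,velocity=.05); move_l(p-.06*x+[0,0,.12],velocity=.2)
V=jars([[.46,.24,.24],[.40,.27,.24]],fn='j%d.png')
for L,T in V:
    for r,c,sc in L: print('mask',atz(r,.036).round(3),c,round(sc,2))
    for r in T: print('tip',atz(r,.006).round(4))
print(get_state()['clock'])
a=[cv2.imread(f'pics/j{i}.png') for i in(0,1)]; cv2.imwrite('pics/m5.png',cv2.resize(np.hstack(a),(800,300)))
E
```

```text
mask [0.386 0.134 0.036] [ 50.  88. 176.] 0.96
mask [0.406 0.377 0.036] [163. 170. 173.] 0.88
mask [0.373 0.292 0.036] [162. 169. 172.] 0.62
mask [0.494 0.357 0.036] [159. 166. 168.] 0.6
tip [0.4932 0.3581 0.006 ]
tip [0.386  0.1388 0.006 ]
tip [0.4085 0.3788 0.006 ]
tip [0.38   0.2933 0.006 ]
mask [0.377 0.144 0.036] [ 47.  85. 170.] 0.95
mask [0.377 0.288 0.036] [157. 165. 167.] 0.92
mask [0.426 0.482 0.036] [39. 55. 95.] 0.63
mask [0.531 0.525 0.036] [ 40. 115. 115.] 0.61
mask [0.408 0.38  0.036] [158. 165. 168.] 0.6
mask [0.5   0.355 0.036] [147. 153. 155.] 0.6
tip [0.4067 0.376  0.006 ]
tip [0.3762 0.2934 0.006 ]
tip [0.4936 0.3539 0.006 ]
tip [0.3847 0.1354 0.006 ]
tip [0.5309 0.5331 0.006 ]
28.6917
```

View pics/m5.png

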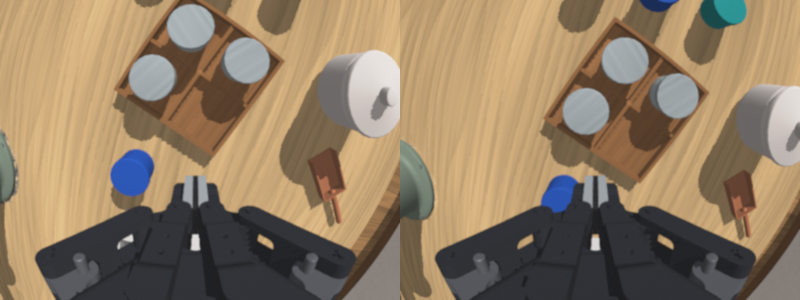

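```bash
cat >> helpers.py <<'E'
PSI=2.0
def find(xy,z=.006,maxd=.05):
    sleep(.2); s,f=snap('wrist'); best=None
    for d in tip_of('wrist','jar1'):
        p=atz(ray('wrist',s,f,d['centre']),z)[:2]; e=np.linalg.norm(p-xy)
        if d['score']>.3 and e<maxd and (best is None or e<best[1]): best=(p,e,d['score'])
    return best
def pick(xy):
    xy=np.array(xy); let_go(); movep([*xy,.20],down(PSI))
    b=find(xy); print('seen',b)
    if b is None or b[1]>.012: print('moved?'); return False
    xy=(xy+b[0])/2
    move_l([*xy,.20],velocity=.2); hit=move_l([*xy,.030],velocity=.12,until_force=15)
    if hit: print('hit',get_state()['position'],get_state()['contact_force']); return False
    grab(40); s=get_state(); print('gap',s['finger_gap'],s['grasp_force'])
    move_l([*xy,.25],velocity=.2); s=get_state(); print('lifted',s['finger_gap'],s['contact_force'].round(1)); return s['finger_gap']>.6
def place(y,x=0.):
    r=rot(0).as_rotvec(); movep(m2w(-.02,.22,.25),r); move_l(m2w(x,y,.25),velocity=.2)
    move_l(m2w(x,y,.06),velocity=.15); print('down',move_l(m2w(x,y,.0375),velocity=.05,until_force=15),get_state()['position'][2],get_state()['contact_force'].round(1))
    let_go(); move_l(m2w(x,y,.25),velocity=.2); move_l(m2w(-.02,.22,.25),velocity=.25); print('clock',get_state()['clock'])
E
python3 - <<'E'
from helpers import *
if pick([.4935,.356]): place(-.11)
E
```

```text
seen (array([0.49521575, 0.35440529]), np.float64(0.0023424152239346907), 0.83)
gap 0.7443444104866898 43.62132668495178
lifted 0.7489471056611131 [ 0.5  0.1 -2.6]
down True 0.037081362246181186 [-1.4  0.5  5.3]
clock 41.5667
```

```bash
python3 - <<'E'
from helpers import *
if pick([.407,.377]):
    place(0.)
    if pick([.377,.293]): place(.11)
snap('scene','c0.png');snap('side','c1.png')
a=[cv2.imread('pics/c0.png')[60:300,100:400],cv2.imread('pics/c1.png')[40:280,180:480]]
cv2.imwrite('pics/m6.png',cv2.resize(np.hstack(a),(800,320)))
E
```

```text
seen (array([0.40440431, 0.37737678]), np.float64(0.0026228956606822776), 0.6)
gap 0.7464287009532682 43.33988606929779
lifted 0.7480739021658572 [-0.2 -0.  -2. ]
down True 0.03696523566920133 [-1.4  0.2  5.8]
clock 53.5083
seen (array([0.37529917, 0.29391669]), np.float64(0.0019321358278385358), 0.73)
gap 0.7462237028326498 42.81804800033569
lifted 0.7441795932330075 [ 0.9  0.2 -2.2]
down True 0.03694330192755552 [-0.8  0.   5.7]
clock 63.975
```

View pics/m6.png

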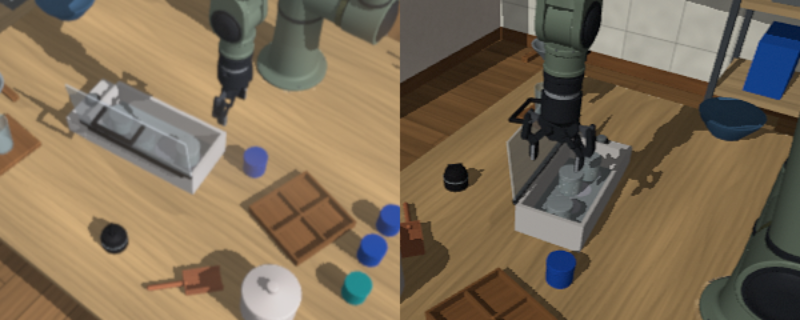

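```bash
python3 - <<'E'
from helpers import *
movep(m2w(-.04,.08,.36),rot(0).as_rotvec())
move_l(m2w(-.04,-.10,.36),velocity=.25); sleep(.2); s,f=snap('wrist','d.png')
for d in tip_of('wrist','jar1'): 
    p=atz(ray('wrist',s,f,d['centre']),.012); print(R.from_euler('z',-YAW).apply(p-[MX,MY,0]).round(3),round(d['score'],2))
for n in('start_top','cover_bar','cover_hinge'):
    for d in tip_of('wrist',n): print(n,d)
E
```

```text
[ 0.018 -0.028  0.012] 0.86
[-0.002  0.112  0.012] 0.66
[ 0.003 -0.105  0.012] 0.58
start_top {'centre': [274.0, 220.9], 'score': 0.81}
cover_bar {'centre': [444.6, 86.6], 'score': 0.59}
cover_hinge {'centre': [335.2, 89.9], 'score': 0.89}
```

View pics/d.png

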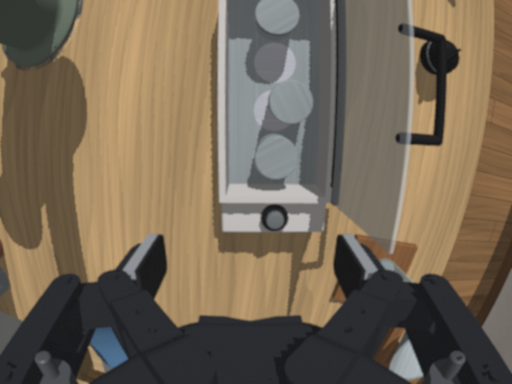

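```bash
python3 - <<'E'
from helpers import *
h=.085; r=rot(0).as_rotvec(); grab(20)
movep(m2w(0,0,.33),r); move_l(m2w(h+.14,0,.31),velocity=.2); move_l(m2w(h+.14,0,.205),velocity=.12)
print(get_state()['contact_force'])
for x in (.115,.10,.08,.06,.04,.025,.013):
    hit=move_l(m2w(h+x,0,.205),velocity=.05,until_force=28); s=get_state(); print(x,hit,s['contact_force'].round(1),s['clock'])
    if hit: break
move_l(m2w(h+x+.03,0,.205),velocity=.1);move_l(m2w(h+x+.03,0,.31),velocity=.2)
p,rr=barpose(1.2,.35,-.085); movep(p,rr); let_go(); sleep(.2)
snap('wrist','e.png'); snap('side','c1.png');snap('scene','c0.png')
e=cv2.imread('pics/e.png'); a=[cv2.imread('pics/c0.png')[60:300,100:400],cv2.imread('pics/c1.png')[40:280,180:480]]
cv2.imwrite('pics/m7.png',cv2.resize(np.hstack([cv2.resize(e,(320,240)),*a]),(800,209)))
E
```

```text
[ 0.00592134 -0.16212424 -0.69937563]
0.115 False [-0.5 -0.2 -0. ] 70.3917
0.1 False [ 0.4  0.1 -0.5] 70.8417
0.08 False [-1.   0.6  0.1] 71.3917
0.06 False [ 1.7  1.5 10.8] 71.9417
0.04 False [ 2.4  4.3 22.6] 72.4917
0.025 False [ 0.1  5.2 30.2] 72.9417
0.013 False [-1.6  4.7 32.7] 73.3333
```

View pics/m7.png

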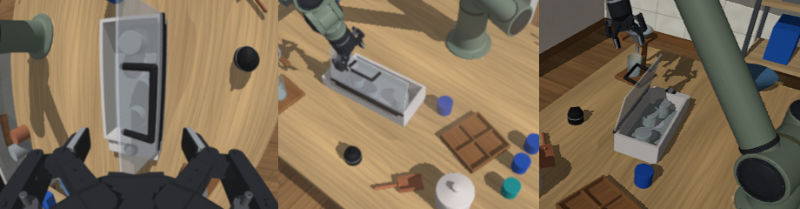

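```bash
cat >> helpers.py <<'E'
def barw(a): return m2w(.085-.155*np.cos(a)+.056*np.sin(a),0,.082+.155*np.sin(a)+.056*np.cos(a))
def coverangle(cam):
    s,f=snap(cam); o=[]
    A=np.linspace(0,1.75,700)
    for d in tip_of(cam,'cover_bar'):
        c,v=ray(cam,s,f,d['centre'])
        e=[np.linalg.norm(np.cross(barw(a)-c,v)) for a in A]; i=int(np.argmin(e)); o.append((round(A[i],3),round(e[i],4),round(d['score'],2),np.round(d['centre'])))
    return o
E
python3 - <<'E'
from helpers import *
for c in('wrist','scene','side'): print(c,coverangle(c))
print(get_state()['position'],barpose(1.2,.35,-.085)[0])
E
```

```text
wrist [(np.float64(1.339), np.float64(0.001), 0.94, array([279., 193.]))]
scene [(np.float64(1.312), np.float64(0.0046), 0.74, array([195., 144.]))]
side [(np.float64(0.0), np.float64(0.0459), 0.65, array([321., 171.])), (np.float64(1.329), np.float64(0.0019), 0.56, array([286., 121.]))]
[ 0.6008271  -0.11447928  0.32661362] [ 0.60084268 -0.11448261  0.32660477]
```

```bash
python3 - <<'E'
from helpers import *
p,r=barpose(1.33,.4,-.065); movep(p,r); print(coverangle('wrist'))
p,r=barpose(1.33,.4); hit=move_l(p,velocity=.06,until_force=12); print(hit,get_state()['position']-p,get_state()['contact_force'])
if not hit:
    grab(30); s=get_state(); print(s['finger_gap'],s['grasp_force'],s['contact_force'])
    if s['finger_gap']>.08 and s['finger_gap']<.2:
        arc(1.33,.3,.4,.05); arc(.3,.06,.05,0,v=.05); 
        print(coverangle('scene'),coverangle('side'))
E
```

```text
[(np.float64(1.352), np.float64(0.0004), 0.96, array([254., 204.]))]
False [ 2.45224886e-04 -3.73974529e-06  2.48676506e-04] [-0.39891824 -0.28374274  0.52630015]
0.12922120669541645 29.170534908771515 [ 0.72738521 -0.2744465  -1.0526375 ]
1.18 [-1.6  0.8  1.5] 1.04 [-1.7  2.1  4.3] 0.89 [-2.3  1.6  4.6] 0.74 [-2.8  3.6  1.6] 0.59 [-1.2  4.2  0.8] 0.45 [ 0.2  4.9 -2.4] 0.3 [ 0.6  6.2 -3.2] 82.1167 0.12792237924612246
0.18 [ 0.7  5.8 -2.1] 0.06 [ 0.3  4.7 -2. ] 83.2 0.13068143737340554
[(np.float64(0.113), np.float64(0.0079), 0.64, array([222., 131.]))] [(np.float64(0.075), np.float64(0.0002), 0.6, array([332., 160.]))]
```

```bash
python3 - <<'E'
from helpers import *
for a in (.04,.02,.01,0,-.01,-.02,-.03,-.04):
    p,r=barpose(a,0); move_l(p,velocity=.02,rot=r); f=get_state()['contact_force']; print(a,f.round(1))
    if f[2]>9: break
print(coverangle('scene'),coverangle('side'),get_state()['clock'])
snap('side','c1.png');snap('scene','c0.png')
a=[cv2.resize(cv2.imread('pics/c0.png')[90:210,140:290],(400,320)),cv2.resize(cv2.imread('pics/c1.png')[100:250,250:400],(400,320))]
cv2.imwrite('pics/m8.png',np.hstack(a))
E
```

```text
0.04 [ 0.4  5.  -2.7]
0.02 [ 0.3  5.7 -1.5]
0.01 [ 1.1  5.4 -2.3]
0 [-0.1  4.9 -1.4]
-0.01 [ 0.6  5.8 -0.7]
-0.02 [-1.9  7.8 13.6]
[(np.float64(0.0), np.float64(0.0033), 0.66, array([225., 132.]))] [(np.float64(0.045), np.float64(0.0091), 0.63, array([336., 161.])), (np.float64(0.0), np.float64(0.1235), 0.57, array([307., 191.]))] 85.2333
```

View pics/m8.png

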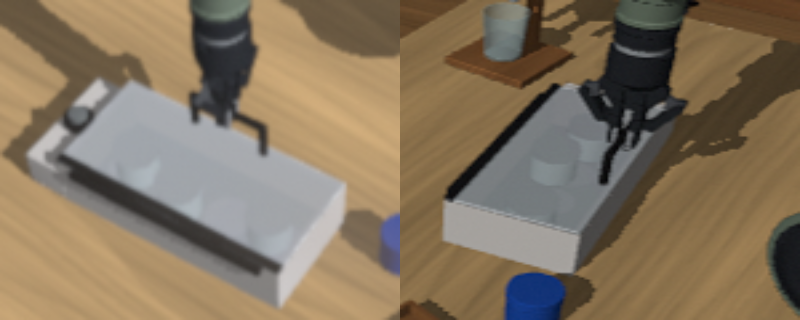

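```bash
python3 - <<'E'
from helpers import *
let_go(); p=get_state()['position']; r=rot(0).as_rotvec(); move_l(p+[0,0,.12],velocity=.12)
print(coverangle('wrist'))
grab(20); rays=[]
for x,y,z in ((0,-.205,.19),(.03,-.16,.24),(-.03,-.23,.22)):
    movep(m2w(x,y,z),r); sleep(.25); s,f=snap('wrist','b%d.png'%len(rays))
    d=tip_of('wrist','start_top'); print([(np.round(k['centre']),round(k['score'],2)) for k in d])
    if d: rays.append(ray('wrist',s,f,d[0]['centre']))
p,e=tri(rays); print(p,e,[atz(q,.073).round(4) for q in rays], m2w(0,-.205,.07), get_state()['clock'])
a=[cv2.imread(f'pics/b{i}.png') for i in(0,1)]; cv2.imwrite('pics/m9.png',cv2.resize(np.hstack(a),(800,300)))
E
```

```text
[]
[(array([248., 185.]), 0.95)]
[(array([221., 212.]), 0.75)]
[(array([279., 150.]), 0.7)]
[ 0.5139797  -0.329768    0.08747774] 0.0006351435087453546 [array([ 0.515, -0.334,  0.073]), array([ 0.5126, -0.3351,  0.073 ]), array([ 0.5157, -0.332 ,  0.073 ])] [ 0.51665147 -0.33145123  0.07      ] 90.8583
```

View pics/m9.png

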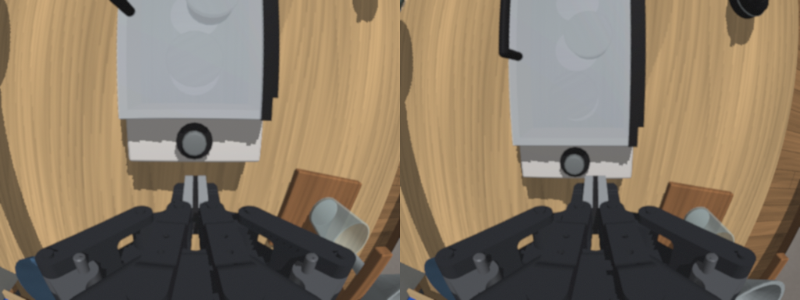

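```bash
python3 - <<'E'
from helpers import *
r=rot(0).as_rotvec(); xy=[.5145,-.3315]
movep([*xy,.13],r); move_l([*xy,.105],velocity=.05); sleep(.3); z0=get_state()['contact_force'][2]
z=.105
while z>.055:
    z-=.0015; move_l([*xy,z],velocity=.03); s=get_state(); f=s['contact_force'][2]-z0
    if abs(f)>.8: print(round(z,4),s['position'][2].round(4),round(f,2))
    if f>14: break
sleep(.3); print(get_state()['contact_force'])
move_l([*xy,.13],velocity=.08); print(get_state()['clock'])
E
```

```text
0.081 0.0812 2.51
0.0795 0.0797 2.74
0.078 0.0781 3.93
0.0765 0.0767 4.74
0.075 0.076 10.42
0.0735 0.0758 18.49
[-4.72638767  3.01484211 18.84765563]
98.6917
```

```bash
python3 - <<'E'
from helpers import *
move_l([.5145,-.3315,.25],velocity=.2); movep(m2w(-.06,-.12,.34),rot(0).as_rotvec()); sleep(.3)
print(coverangle('wrist'),coverangle('scene'),coverangle('side'))
snap('wrist','h.png');snap('scene','c0.png');snap('side','c1.png')
a=[cv2.resize(cv2.imread('pics/h.png')[0:260,130:420],(400,360)),cv2.resize(cv2.imread('pics/c1.png')[100:250,230:400],(400,360))]
cv2.imwrite('pics/m10.png',np.vstack([np.hstack(a),cv2.resize(cv2.imread('pics/c0.png')[90:260,100:480],(800,240))]))
E
```

```text
[(np.float64(0.0), np.float64(0.002), 0.88, array([240.,  60.]))] [(np.float64(0.0), np.float64(0.0081), 0.7, array([223., 133.]))] [(np.float64(0.043), np.float64(0.0011), 0.61, array([333., 162.]))]
```

View pics/m10.png

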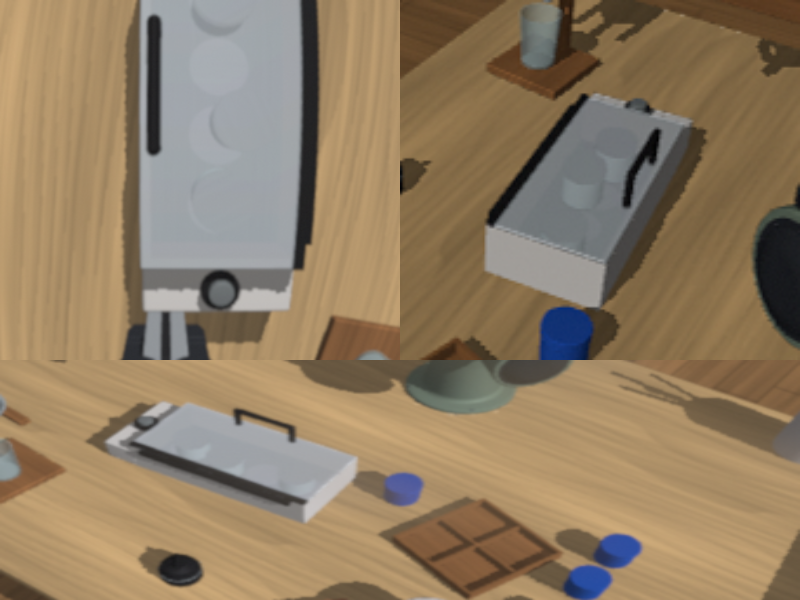

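```bash
python3 -c "
from cell import *
print(sign_off())"
```

```text
the job is handed in; nothing more can be done
None
```

The job is handed in: all three jars that were in the tray (the fourth was absent) stand upright in the well, with the middle one about 3 cm off where I put it. The cover is closed gently, and the start button was then pressed to its full 6 mm and let go.

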